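# Lay out a stripped valve for reassembly

## Task

The four parts of a stripped valve stand in a row on the plywood rack, in the order they came off. Move them all into the grey tray in the reverse order, ready for reassembly: the leftmost part on the rack goes into the rightmost compartment of the tray, and so on until the rightmost part is in the leftmost compartment (left and right as seen from the robot). Stand each part upright on the floor of its own compartment, without tipping any part over on the way.

Things in the scene. Friction and masses are not known exactly. Their poses are not given: they have to be found in the camera images.
- strip_rack: Start rack, fixed: plywood rail 249 mm long (its y), 66 wide (its x), 8 thick, with four black seats in a row, centres at y = +91.5, +30.5, -30.5, -91.5 mm, seat tops 14 mm above the desk. Origin: centre of its underside, on the desk; z up, x away from the robot, y to the robot's left (looking along +x). Turned up to 0.35 rad; stands left or right of the tray.
- tray: Target tray, fixed: grey plastic, 249 mm long (its y), 76 wide (its x), 14 high; floor 5 mm thick; four open compartments in a row, 56 mm (y) x 66 mm (x) inside, centres at y = +91.5, +30.5, -30.5, -91.5 mm; walls 5 mm thick, up to 9 mm above the floor. Origin: centre of its underside, on the desk; z up, x away from the robot, y to the robot's left. Turned up to 0.35 rad; empty at the start.
- bush: Brass bush: a plain round tube, 36 mm outside, 22 mm bore, 46 mm tall. Stands upright; origin at the centre of its underside, z up, x and y level. At the start its x is within 0.25 rad of the rack's x. Loose, 0.14 to 0.28 kg.
- nut: Steel hexagon nut: hexagon 34 mm across flats (39 mm over corners), 40 mm tall, one pair of flats facing its +x and -x; on top a round collar of 26 mm diameter up to 52 mm height, with a dark 18 mm disc marking its bore. Stands upright; origin at the centre of its underside, z up, x and y level. At the start its x is within 0.25 rad of the rack's x. Loose, 0.14 to 0.28 kg.
- plug: Dark steel pipe plug: round threaded lower part 34 mm in diameter (35 over the threads) from 0 to 26 mm, above it a square head 24 x 24 mm from 26 to 60 mm height, faces along its x and y. Stands upright; origin at the centre of its underside, z up, x and y level. At the start its x is within 0.25 rad of the rack's x. Loose, 0.14 to 0.28 kg.
- gland: Brass gland: oval two-hole flange 46 mm long (its x), 26 mm wide (its y), 12 mm thick, with a round sleeve of 24 mm diameter on its middle, up to 50 mm height, with a dark disc marking its bore. Stands upright; origin at the centre of its underside, z up, x and y level. At the start its x is within 0.25 rad of the rack's x. Loose, 0.14 to 0.28 kg.
- seat_bush: Seat of the bush: round, 52 mm diameter, black plastic, 6 mm thick, fixed on the plywood rack. Origin: centre of its underside, 8 mm above the desk. At the start the bush stands on its top, within 3 mm of its centre each way; the seat shows which of the rack's four positions the bush came from, also when the bush is gone.
- seat_nut: Seat of the nut: hexagonal, 50 mm across flats, black plastic, 6 mm thick, fixed on the plywood rack. Origin: centre of its underside, 8 mm above the desk. At the start the nut stands on its top, within 3 mm of its centre each way; the seat shows which of the rack's four positions the nut came from, also when the nut is gone.
- seat_plug: Seat of the plug: square, 48 x 48 mm, black plastic, 6 mm thick, fixed on the plywood rack. Origin: centre of its underside, 8 mm above the desk. At the start the plug stands on its top, within 3 mm of its centre each way; the seat shows which of the rack's four positions the plug came from, also when the plug is gone.
- seat_gland: Seat of the gland: oblong, 60 mm (its x) by 40 mm (its y), black plastic, 6 mm thick, fixed on the plywood rack. Origin: centre of its underside, 8 mm above the desk. At the start the gland stands on its top, within 3 mm of its centre each way; the seat shows which of the rack's four positions the gland came from, also when the gland is gone.
Things that resemble listed ones, but are neither listed nor needed, are in the scene too. What is shaped like the nut but blue, green or orange is not meant.

How it is judged:
By the outcome, as a careful person would: the job done as asked, in the order asked, and still so for the second after the job is handed in, with the robot touching nothing.
It also fails if it takes over 109 s, if anything falls off the work surface, if the arm or the gripper's body presses on something with over 40 N, if the wrist force passes 120 N, or if a joint passes its speed limit or range.

## Robot

A 6-joint arm with a two-finger parallel gripper is mounted at the origin on the work surface. World frame = base frame: x ahead of the robot, y to its left, z up, the work surface at z = 0. Lengths are in m, angles in rad, forces in N, time in s.
With the tool pointing down it reaches from about 0.35 to 0.975 m from the base axis. Payload 4.9 kg.
Tool frame: the origin (TCP) lies midway between the tips of the shut fingers; the grasp point (between the pads) lies 19 mm behind it; z points along the fingers, y is the line along which they close (so a half turn about z gives the same grasp; the last joint's range is limited). The gripper opens to 85 mm and grips with 20 to 120 N. Pads are 22 mm wide; open, the fingers measure 114 mm over their backs; the gripper's body (76 mm by 85 mm) begins 54 mm behind the grasp point. The pads swing forward as they close: fully open they stand 13 mm farther back than shut.
Start: joints at [-0.119, 0.053, 1.613, -0, 1.476, -0.119], TCP at [0.625, 0, 0.199] pointing down, gripper open.
Joint ranges: [-3.01, 3.01], [-1.01, 2.22], [0.06, 2.58], [-1.02, 4.17], [0.09, 2.62], [-3.14, 3.14]. Speed limits (rad/s): [2.57, 2.57, 3.14, 3.14, 3.14, 3.14].

## Interface

Orientations are given as a rotation vector (axis times angle).
In Python, from station import ctrl, optics, job gives the robot as it stands.
- The arm moves only by the shell command python3 -m jog 'ROWS' [OPENING] [FORCE]. ROWS is JSON, a list of rows, each a list of 2 entries, a list of its own where there are three numbers: the shift along the tool's x, y, z in m, then the turn, a rotation vector about the tool's x, y, z in rad. A call has 1 to 5 rows; each row is the pose to reach, as a shift and turn from the pose commanded when the call began, along the tool's axes at that moment; what a row does not reach only later rows make up. A row lasts 1/10 s, in which the tool goes at most 50 mm and 8.59 degrees, less where a joint would pass 70% of its speed; a pose out of reach is approached as far as the arm can. A call with a gripper value outside its range is refused whole. OPENING is the opening, from 0 (shut) to 1 (fully open), set as the call begins (- or left out, the last holds). The fingers move at their own pace and stop on an object; FORCE is the grip in N (left out, the last holds). Time passes only in rows, so rows that repeat a pose let the fingers close. It gives the time, the measured TCP pose, the force, the opening and the grip force at its end, in the units of the state.
- ctrl.get_obs(): the state, without advancing time (a new reading comes with each control period).
- optics.get_image(name): name is "scene" or "side" or "wrist"; returns a dict with "image" (384x512x3 uint8, blue, green, red), "fx", "fy", "cx", "cy" (pixels), "D" ([k1, k2, p1, p2, k3] as OpenCV has them; the pictures are not rectified), "rvec" (rotation vector, rad) and "tvec" (3), from world to camera coordinates, as OpenCV has them; the wrist camera has in their place "mount" (4x4, takes a point from camera to tool coordinates, whose origin is the TCP and whose axes are the flange's). Camera axes: x right, y down, z forward; pixel columns grow to the right and rows downward; lengths in m; the calibration is good to about 2 mm. A picture is of the moment at which its call begins: read the wrist's pose just before it. There is no depth.
- job.finish_job(): hands the job in; it is judged then, once.
The state is a dict: "t": time; "q": joint angles; "dq": joint speeds; "effort": joint torques, N m; "tool_pos": TCP position; "tool_rot": TCP orientation; "contact_force": force on the tool from outside, world axes, zero at the start; "wrist_torque": the same for the moment, N m; "opening": finger opening in m; "grip_force": force on a finger pad.
Only numpy, scipy, OpenCV 4.12 (cv2) and the standard library are available. Lean on these libraries where they do the work, as an engineer would, in place of code of your own. Each camera call takes 0.05 s, during which the arm holds its last target. There are 200 camera calls.

## Working session

There is one attempt and no reset: what is moved stays moved. The work goes in short steps, Python scripts to look and compute and a shell command to move; the robot and the scene stay as the last step left them, time stands still between calls to the robot, and variables do not carry over. Pictures are saved under pics/ and viewed, at most 14 in all, crops included, and the job is handed in when it is done.

```bash
ls; mkdir -p pics; python3 - <<'E'
from station import ctrl, optics
import cv2
o=ctrl.get_obs();print(o)
for n in ("scene","side","wrist"):
    d=optics.get_image(n);cv2.imwrite(f"pics/{n}0.png",d["image"])
    print({k:v for k,v in d.items() if k!="image"})
E
```

```text
pics
{'t': 0.0, 'q': array([-1.18990206e-01,  5.33724793e-02,  1.61430147e+00,  2.38724333e-06,
        1.47597592e+00, -1.19001648e-01]), 'dq': array([-0.00049922, -0.00119174,  0.00231319,  0.00011502, -0.00079512,
       -0.00014139]), 'effort': array([ 2.70554956e-04, -3.93670499e+01, -3.70175600e+01, -1.62778279e-04,
        6.93513779e-03, -6.06393527e-06]), 'tool_pos': array([6.24314195e-01, 8.92752595e-05, 1.97648928e-01]), 'tool_rot': array([-2.22028409e+00, -2.22030898e+00,  1.99361338e-03]), 'contact_force': array([-0.80921755,  0.97584388,  0.83915852]), 'wrist_torque': array([-0.04168685, -0.00503096, -0.07056288]), 'grip_force': 0.0, 'opening': 0.08540959708644637}
{'fx': 433.4043365872366, 'fy': 433.4043365872366, 'cx': 246.4395996674432, 'cy': 194.18688798924478, 'D': array([0.04300677, 0.        , 0.        , 0.        , 0.        ]), 'rvec': array([ 1.15556723,  2.50660176, -0.84717143]), 'tvec': array([ 0.31921907, -0.26593446,  1.07025935])}
{'fx': 369.2900981005274, 'fy': 369.2900981005274, 'cx': 258.06228991685117, 'cy': 196.35004722595332, 'D': array([0.00570834, 0.        , 0.        , 0.        , 0.        ]), 'rvec': array([ 0.83843373, -2.38286398,  1.31011056]), 'tvec': array([0.39136647, 0.21161123, 0.59208145])}
{'fx': 314.9682041091468, 'fy': 314.9682041091468, 'cx': 251.2553800769852, 'cy': 192.3284451284072, 'D': array([0.02076178, 0.        , 0.        , 0.        , 0.        ]), 'mount': array([[-3.16792667e-05, -9.50734237e-01, -3.10007113e-01,
         8.01438722e-02],
       [ 9.99999993e-01, -6.52447437e-05,  9.79046730e-05,
         2.30431762e-04],
       [-1.13307659e-04, -3.10007108e-01,  9.50734232e-01,
        -1.73696657e-01],
       [ 0.00000000e+00,  0.00000000e+00,  0.00000000e+00,
         1.00000000e+00]])}
```

View pics/scene0.png

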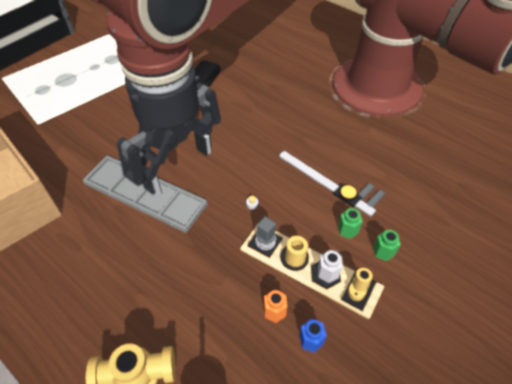

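View pics/side0.png

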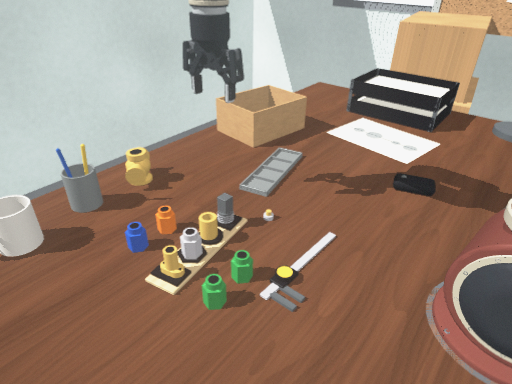

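View pics/wrist0.png

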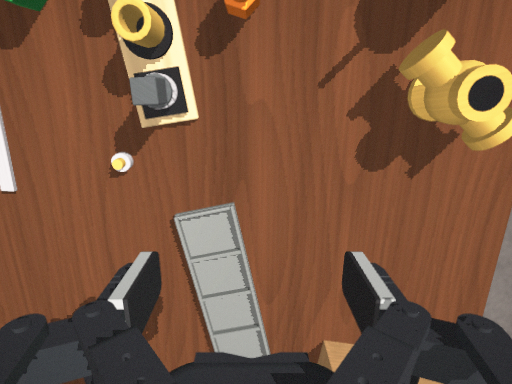

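The wrist view has image up = world +y. The rack is left of the tray. From left to right it holds gland, nut, bush, plug. So the tray, from left to right, gets plug, bush, nut, gland. Next I fit the rack and tray poses from the corners I picked.

```bash
cat > h.py <<'E'
import numpy as np, cv2
from scipy.spatial.transform import Rotation as R
from scipy.optimize import least_squares
from station import ctrl, optics
def cam(name):
    """camera dict with world->camera rvec, tvec"""
    o=ctrl.get_obs(); d=optics.get_image(name)
    if name=="wrist":
        T=np.eye(4);T[:3,:3]=R.from_rotvec(o["tool_rot"]).as_matrix();T[:3,3]=o["tool_pos"]
        M=np.linalg.inv(T@d["mount"]);d["rvec"]=R.from_matrix(M[:3,:3]).as_rotvec();d["tvec"]=M[:3,3]
    d["K"]=np.array([[d["fx"],0,d["cx"]],[0,d["fy"],d["cy"]],[0,0,1.]]);return d
def proj(d,P): return cv2.projectPoints(np.array(P,float).reshape(-1,3),d["rvec"],d["tvec"],d["K"],d["D"])[0][:,0]
def unproj(d,px,z):
    n=cv2.undistortPoints(np.array(px,float).reshape(-1,1,2),d["K"],d["D"])[:,0]
    Rm=R.from_rotvec(d["rvec"]).as_matrix();c=-Rm.T@d["tvec"]
    v=np.c_[n,np.ones(len(n))]@Rm; return c+v*((z-c[2])/v[:,2])[:,None]
def loc(p,pts):
    c,s=np.cos(p[2]),np.sin(p[2]);q=np.array(pts,float).reshape(-1,3)
    return np.c_[p[0]+c*q[:,0]-s*q[:,1],p[1]+s*q[:,0]+c*q[:,1],q[:,2]]
def fit(obs,p0):
    f=lambda p:np.concatenate([(proj(d,loc(p,P))-np.array(px)).ravel() for d,P,px in obs])
    r=least_squares(f,p0,loss="soft_l1");return r.x,np.abs(r.fun).reshape(-1,2).max(1).round(1)
def box(hx,hy,z): return [[hx,hy,z],[hx,-hy,z],[-hx,-hy,z],[-hx,hy,z]]
E
cat > a.py <<'E'
from h import *
S,D,W=cam("scene"),cam("side"),cam("wrist")
t=box(.038,.1245,.014); r=box(.033,.1245,.008)
# scene: camera faces the robot
tp,e=fit([(S,t,[(206,203),(84,182),(110,157),(188,229)][:0] or [(188,229),(84,182),(110,157),(206,203)]),(W,[t[0],t[3]],[(235,203),(175,214)])],[.6,0,.1]);print("tray",tp,e)
rp,e=fit([(S,r,[(371,316),(242,247),(256,230),(383,290)]),(W,[r[1],r[2]],[(197,117),(144,126)])],[.6,.3,.1]);print("rack",rp,e)
for d,n in ((S,"S1"),(D,"D1"),(W,"W1")):
    im=cv2.resize(d["image"],None,fx=1.5,fy=1.5)
    for p,b in ((tp,t),(rp,r)): cv2.polylines(im,[(proj(d,loc(p,b))*1.5).round().astype(int)],True,(255,0,255),1)
    for y in (.0915,.0305,-.0305,-.0915):
        for p,z in((tp,.005),(rp,.014)):
            cv2.circle(im,tuple((proj(d,loc(p,[0,y,z]))[0]*1.5).round().astype(int)),2,(0,255,0),-1)
    cv2.imwrite(f"pics/{n}.png",im)
print(unproj(S,[(349,228),(387,250),(275,308),(313,340),(251,203)],.02).round(3))
a=cv2.imread("pics/S1.png")[130:550,100:640];b=cv2.imread("pics/W1.png")[:,50:450][:420];cv2.imwrite("pics/c1.png",cv2.resize(np.hstack([a,cv2.resize(b,(260,420)) if 0 else b[:, :260]]),None,fx=1,fy=1))
E
python3 a.py
```

```text
tray [ 0.59226487 -0.17884967  0.19647579] [2.5 1.1 1.7 1.6 0.6 0.8]
rack [0.51274529 0.16817929 0.16861062] [2.4 2.6 6.6 4.  2.2 1.7]
[[0.407 0.179 0.02 ]
 [0.403 0.254 0.02 ]
 [0.616 0.171 0.02 ]
 [0.618 0.248 0.02 ]
 [0.48  0.004 0.02 ]]
```

View pics/c1.png

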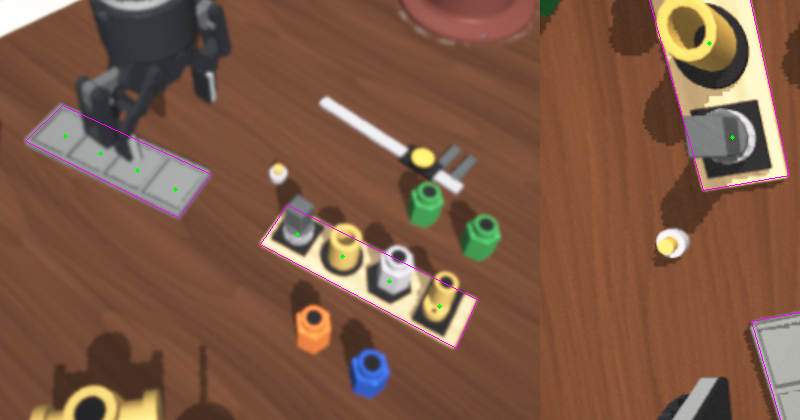

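The fits land well: the tray is at (0.592,-0.179), yaw 0.197, and the rack at (0.513,0.168), yaw 0.169. Seat centres (green dots) sit under the parts. I'll move above the rack and look from closer.

```bash
python3 -m jog '[[[0.16,-0.11,-0.02],[0,0,-0.17]],[[0.16,-0.11,-0.02],[0,0,-0.17]],[[0.16,-0.11,-0.02],[0,0,-0.17]],[[0.16,-0.11,-0.02],[0,0,-0.17]],[[0.16,-0.11,-0.02],[0,0,-0.17]]]'
python3 -m jog '[[[0,0,0],[0,0,0]],[[0,0,0],[0,0,0]]]'
python3 - <<'E'
from h import *
W=cam("wrist");im=cv2.resize(W["image"],None,fx=1.5,fy=1.5)
rp=[.5127,.1682,.1686]
cv2.polylines(im,[(proj(W,loc(rp,box(.033,.1245,.008)))*1.5).round().astype(int)],True,(255,0,255),1)
cv2.imwrite("pics/W2.png",im)
E
```

```text
t: 0.8
tool_pos: [0.5128, 0.1637, 0.22]
tool_rot: [-2.018, -2.407, -0.003]
contact_force: [0.4, -0.9, -0.9]
opening: 0.0856
grip_force: 0.0
t: 1.0
tool_pos: [0.5153, 0.1593, 0.2187]
tool_rot: [2.026, 2.401, -0.001]
contact_force: [0.1, -0.7, -0.2]
opening: 0.0856
grip_force: 0.0
```

View pics/W2.png

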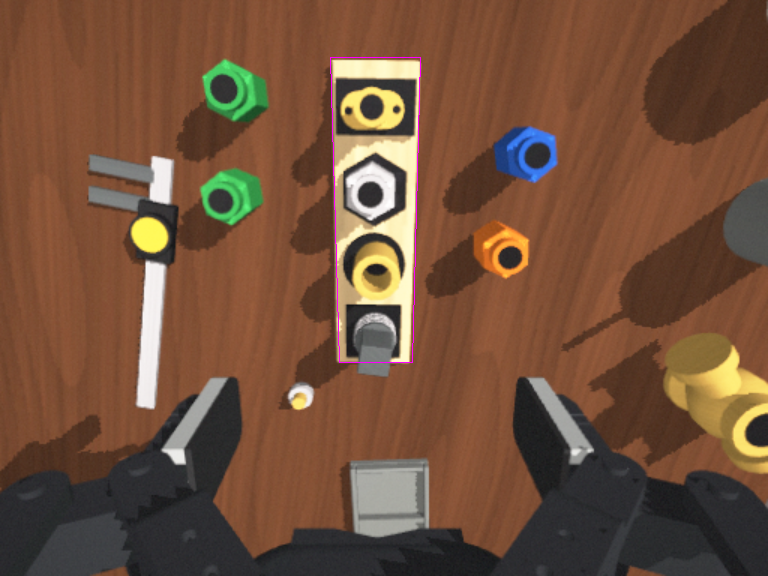

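The wrist view shows the rack outline matching its overlay. Tops (in 1.5x pixels): gland disc (372,107), nut disc (371,194), bush bore (377,270), plug head (375,361). All parts are turned nearly square to the rack.

```bash
cat > tgt.py <<'E'
from h import *
import sys
def rows(xy,yaw,z):
    """shift/turn in commanded tool axes (approx measured) to TCP world pose pointing down"""
    o=ctrl.get_obs();T=R.from_rotvec(o["tool_rot"])
    c,s=np.cos(yaw),np.sin(yaw)
    G=R.from_matrix(np.array([[-s,c,0],[c,s,0],[0,0,-1.]]))
    return (T.inv().apply(np.r_[xy,z]-o["tool_pos"]).round(4),(T.inv()*G).as_rotvec().round(3))
E
python3 - <<'E'
from tgt import *
o=ctrl.get_obs();W=cam("wrist")
r=box(.033,.1245,.008)
rp,e=fit([(W,r,np.array([(421,58),(411,362),(339,362),(332,58)])/1.5)],[.513,.168,.169]);print(rp,e)
for n,px,z in (("gland",(372,107),.064),("nut",(371,194),.066),("bush",(376.5,270),.060),("plug",(375,361),.074)):
    w=unproj(W,np.array([px])/1.5,z)[0]; c,s=np.cos(rp[2]),np.sin(rp[2]);d=w[:2]-rp[:2]
    print(n,w.round(4),(np.array([[c,s],[-s,c]])@d).round(4), rows(w[:2],rp[2],.12))
E
```

```text
[0.51330079 0.1675417  0.16325317] [0.3 0.7 0.5 0.5]
gland [0.4964 0.2539 0.064 ] [-0.0026  0.0879] (array([ 0.0968, -0.0029,  0.0985]), array([-0.001,  0.   ,  0.005]))
nut [0.5049 0.1992 0.066 ] [-0.0032  0.0326] (array([ 0.0415, -0.0037,  0.0985]), array([-0.001,  0.   ,  0.005]))
bush [0.5178 0.1452 0.06  ] [ 0.0008 -0.0228] (array([-0.0139,  0.    ,  0.0985]), array([-0.001,  0.   ,  0.005]))
plug [0.5279 0.0794 0.074 ] [ 0.0001 -0.0893] (array([-0.0804, -0.0011,  0.0986]), array([-0.001,  0.   ,  0.005]))
```

```bash
python3 -m jog '[[[-0.05,0,0],[0,0,0]],[[-0.08,-0.001,0.02],[0,0,0]],[[-0.08,-0.001,0.06],[0,0,0]],[[-0.08,-0.001,0.1],[0,0,0]],[[-0.08,-0.001,0.12],[0,0,0]]]' 1 60 | head -2
python3 -m jog '[[[0,0,0],[0,0,0]],[[0,0,0],[0,0,0]]]' | head -3
python3 - <<'E'
from tgt import *
print(rows([.5279,.0794],.1633,.042))
W=cam("wrist");cv2.imwrite("pics/W3.png",W["image"])
E
```

```text
t: 1.6
tool_pos: [0.5254, 0.0793, 0.0944]
t: 1.8
tool_pos: [0.528, 0.0802, 0.0991]
tool_rot: [-2.026, -2.401, 0.0]
(array([-0.0008, -0.0002,  0.0571]), array([-0.   ,  0.   ,  0.005]))
```

View pics/W3.png

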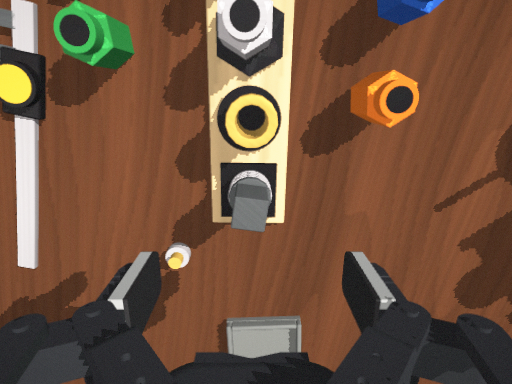

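The plug head is centred between the pads in x, at (250,210), and the nearby pin at (178,255) is clear of the fingers. I'll descend and grip.

```bash
python3 -m jog '[[[-0.001,0,0.03],[0,0,0]],[[-0.001,0,0.057],[0,0,0]],[[-0.001,0,0.057],[0,0,0]],[[-0.001,0,0.057],[0,0,0]]]' | grep -E 't:|pos|force'
python3 -m jog '[[[0,0,0],[0,0,0]],[[0,0,0],[0,0,0]],[[0,0,0],[0,0,0]],[[0,0,0],[0,0,0]],[[0,0,0],[0,0,0]]]' 0 60
python3 -m jog '[[[0,0,0],[0,0,0]],[[0,0,0],[0,0,0]],[[0,0,-0.01],[0,0,0]],[[0,0,-0.04],[0,0,0]],[[0,0,-0.06],[0,0,0]]]'
```

```text
t: 2.25
tool_pos: [0.5288, 0.08, 0.0436]
tool_rot: [2.024, 2.401, 0.002]
contact_force: [0.5, 0.0, 0.1]
grip_force: 0.0
t: 2.75
tool_pos: [0.5279, 0.08, 0.0422]
tool_rot: [2.025, 2.402, 0.0]
contact_force: [0.1, 0.0, 0.3]
opening: 0.0124
grip_force: 0.0
t: 3.25
tool_pos: [0.5282, 0.08, 0.104]
tool_rot: [2.024, 2.401, 0.001]
contact_force: [0.1, 1.0, 0.8]
opening: -0.0002
grip_force: 0.0
```

The grip missed: the fingers shut to 0. I'll look.

```bash
python3 - <<'E'
from tgt import *
W=cam("wrist");S=cam("scene");o=ctrl.get_obs();print(o["tool_pos"])
im=W["image"].copy();cv2.circle(im,tuple(proj(W,o["tool_pos"])[0].astype(int)),3,(255,0,255),1)
s=S["image"].copy();cv2.circle(s,tuple(proj(S,o["tool_pos"])[0].astype(int)),2,(255,0,255),1)
s=cv2.resize(s[120:320,160:400],None,fx=1.5,fy=1.92)
cv2.imwrite("pics/W4.png",np.hstack([cv2.resize(im[:, 100:400],(300,384)),cv2.resize(s,(460,384))]))
E
```

```text
[0.53067395 0.08004387 0.10648357]
```

View pics/W4.png

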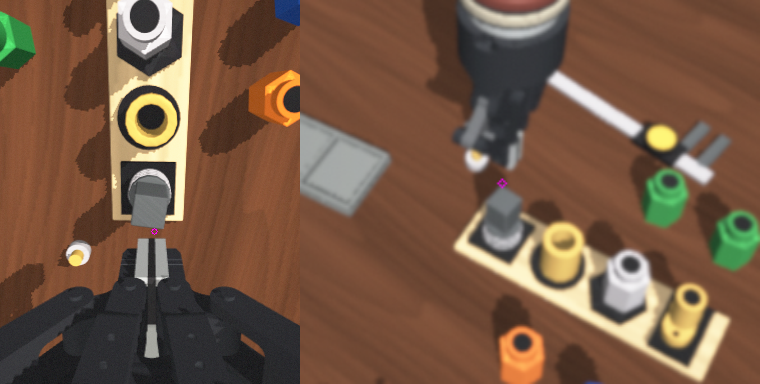

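The plug still stands. But the shut finger tips seem to be up to 35 mm from the reported TCP, higher or farther back. I'll triangulate the tips with both fixed cameras.

```bash
python3 - <<'E'
from tgt import *
o=ctrl.get_obs();T=R.from_rotvec(o["tool_rot"]);print(o["tool_pos"],o["opening"])
out=[]
for n in("scene","side"):
    d=cam(n);p=proj(d,o["tool_pos"])[0]
    x0,y0=(p-[50,70]).astype(int);im=cv2.resize(d["image"][y0:y0+115,x0:x0+100],None,fx=4,fy=4,interpolation=cv2.INTER_CUBIC)
    for off,c in(([0,0,0],(255,0,255)),([0,0,-.035],(0,255,0)),([-.015,0,0],(255,255,0))):
        q=(proj(d,o["tool_pos"]+T.apply(off))[0]-[x0,y0])*4;cv2.circle(im,tuple(q.astype(int)),4,c,1)
    out.append(im);print(n,x0,y0)
cv2.imwrite("pics/c5.png",np.hstack(out))
E
```

```text
[0.53067395 0.08004387 0.10648357] -4.744765421346194e-05
scene 215 145
side 172 111
```

View pics/c5.png

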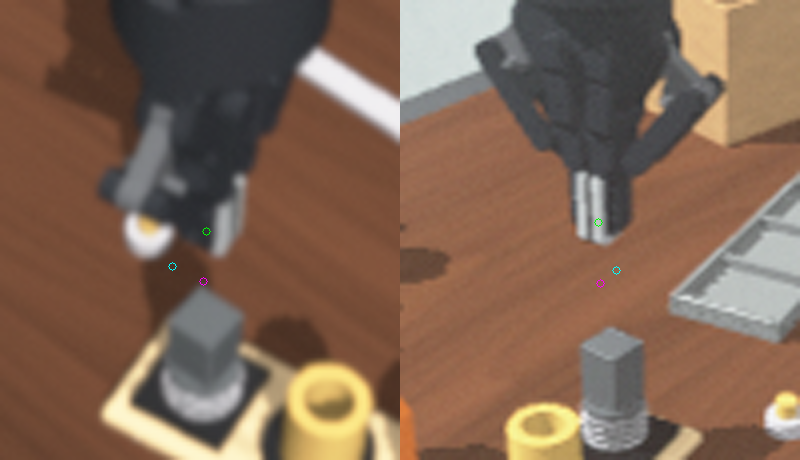

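```bash
python3 - <<'E'
from tgt import *
o=ctrl.get_obs();T=R.from_rotvec(o["tool_rot"])
S,D=cam("scene"),cam("side")
for a,b in (((270.5,208),(222,171)),((269,206),(224,170.5))):
    f=lambda P:np.r_[proj(S,P)[0]-a,proj(D,P)[0]-b]
    r=least_squares(f,o["tool_pos"]);print(r.x,r.fun.round(1),"in tool:",T.inv().apply(r.x-o["tool_pos"]).round(4))
E
```

```text
[0.52790904 0.08545461 0.13268043] [-0.4 -1.2 -1.2  1. ] in tool: [ 0.0054  0.0009 -0.0302]
[0.52638693 0.08117764 0.13260365] [-0.4 -1.1 -1.1  1. ] in tool: [ 0.0014 -0.0014 -0.0302]
```

The tips are about 28 mm above the reported TCP and laterally centred. I'll go lower by that much: TCP z of about 0.017 for the plug.

```bash
python3 -m jog '[[[0,0,0],[0,0,0]],[[0,0,0],[0,0,0]],[[0,0,0],[0,0,0]],[[0,0,0],[0,0,0]],[[0,0,0],[0,0,0]]]' 1 60
python3 -c "
from tgt import *
print(rows([.5279,.0794],.1633,.017))"
```

```text
t: 4.05
tool_pos: [0.5277, 0.08, 0.1018]
tool_rot: [-2.025, -2.402, 0.0]
contact_force: [0.3, -0.2, -0.0]
opening: 0.0724
grip_force: 0.0
(array([-0.0006,  0.0002,  0.0848]), array([-0.   ,  0.   ,  0.007]))
```

```bash
python3 -m jog '[[[0,0,0.04],[0,0,0]],[[0,0,0.07],[0,0,0]],[[0,0,0.085],[0,0,0]],[[0,0,0.085],[0,0,0]],[[0,0,0.085],[0,0,0]]]' | grep -E 't:|pos|force'
python3 -m jog '[[[0,0,0],[0,0,0]],[[0,0,0],[0,0,0]],[[0,0,0],[0,0,0]],[[0,0,0],[0,0,0]],[[0,0,0],[0,0,0]]]' 0 60
python3 -m jog '[[[0,0,0],[0,0,0]],[[0,0,0],[0,0,0]],[[0,0,0],[0,0,0]]]'
```

```text
t: 4.55
tool_pos: [0.5285, 0.08, 0.0178]
tool_rot: [2.024, 2.401, 0.001]
contact_force: [1.0, 0.1, -0.3]
grip_force: 0.0
t: 5.05
tool_pos: [0.5281, 0.08, 0.0177]
tool_rot: [2.024, 2.402, 0.001]
contact_force: [-0.4, -0.7, 4.8]
opening: 0.0233
grip_force: 58.2
t: 5.35
tool_pos: [0.5281, 0.0799, 0.0177]
tool_rot: [2.024, 2.402, 0.001]
contact_force: [-2.1, -0.2, 5.4]
opening: 0.0235
grip_force: 58.3
```

```bash
python3 -m jog '[[[0,0,-0.02],[0,0,0]],[[0,0,-0.055],[0,0,0]],[[0,0,-0.09],[0,0,0]],[[-0.02,0.002,-0.1],[0,0,0]],[[-0.05,0.005,-0.1],[0,0,0]]]' | grep -E 't:|pos|opening|force'
python3 -m jog '[[[-0.04,0.004,0],[0,0,-0.01]],[[-0.08,0.008,0],[0,0,-0.02]],[[-0.11,0.011,0],[0,0,-0.03]],[[-0.124,0.013,0],[0,0,-0.033]],[[-0.124,0.013,0],[0,0,-0.033]]]'| grep -E 't:|pos|opening|force'
python3 -m jog '[[[0,0,0],[0,0,0]],[[0,0,0],[0,0,0]]]'|grep pos
python3 - <<'E'
from tgt import *
W=cam("wrist");im=W["image"].copy()
tp=[.5923,-.1788,.1965]
for b in(box(.038,.1245,.014),box(.033,.0015,.005)):cv2.polylines(im,[proj(W,loc(tp,b)).round().astype(int)],True,(255,0,255),1)
cv2.imwrite("pics/W6.png",cv2.resize(im,None,fx=1.5,fy=1.5))
E
```

```text
t: 5.85
tool_pos: [0.5426, 0.032, 0.1194]
tool_rot: [2.019, 2.402, 0.005]
contact_force: [0.0, 0.0, -0.8]
opening: 0.0231
grip_force: 58.3
t: 6.35
tool_pos: [0.5748, -0.0896, 0.1161]
tool_rot: [-1.987, -2.432, 0.0]
contact_force: [0.2, 0.4, -1.7]
opening: 0.023
grip_force: 58.0
tool_pos: [0.5744, -0.087, 0.1165]
```

View pics/W6.png

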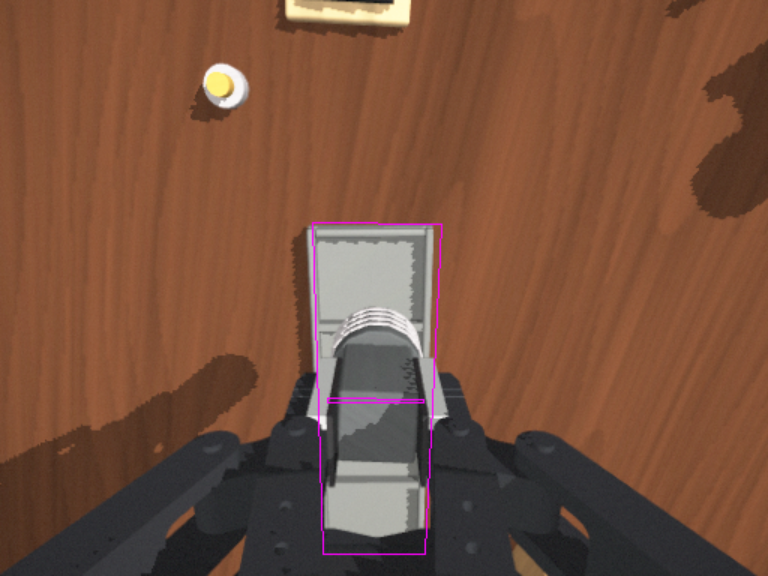

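The tray really sits about 4 mm nearer and 2 mm more to the right than the overlay. Its corners are at (309,227) and (432,227) against the predicted (314,224) and (441,223). The plug is held well. I'll correct and lower it.

```bash
python3 -m jog '[[[-0.004,-0.0045,0.03],[0,0,0]],[[-0.004,-0.0045,0.065],[0,0,0]],[[-0.004,-0.0045,0.09],[0,0,0]],[[-0.004,-0.0045,0.1],[0,0,0]],[[-0.004,-0.0045,0.1],[0,0,0]]]' | grep -E 't:|pos|opening|force'
python3 -m jog '[[[0,0,0.002],[0,0,0]],[[0,0,0.004],[0,0,0]],[[0,0,0.006],[0,0,0]],[[0,0,0.007],[0,0,0]],[[0,0,0.007],[0,0,0]]]'| grep -E 't:|pos|opening|force'
```

```text
t: 7.1
tool_pos: [0.5699, -0.0921, 0.0153]
tool_rot: [-1.982, -2.434, 0.002]
contact_force: [-1.4, 1.4, -1.5]
opening: 0.023
grip_force: 58.2
t: 7.6
tool_pos: [0.5714, -0.0934, 0.0101]
tool_rot: [1.985, 2.435, 0.0]
contact_force: [-0.1, 0.2, -1.4]
opening: 0.0235
grip_force: 58.1
```

```bash
python3 -m jog '[[[0,0,0.001],[0,0,0]],[[0,0,0.001],[0,0,0]]]'| grep -E 'pos|contact'
python3 -m jog '[[[0,0,0],[0,0,0]],[[0,0,0],[0,0,0]],[[0,0,0],[0,0,0]],[[0,0,0],[0,0,0]],[[0,0,0],[0,0,0]]]' 0.7| grep -E 't:|pos|opening|force'
python3 -m jog '[[[0,0,-0.02],[0,0,0]],[[0,0,-0.06],[0,0,0]],[[0,0,-0.1],[0,0,0]],[[0,0,-0.12],[0,0,0]],[[0,0,-0.12],[0,0,0]]]'| grep -E 't:|pos|opening|force'
python3 -c "
from tgt import *
for p,z in(((.5147,.1403),.005),((.5049,.1992),.005),((.4964,.2539),.015)): print(rows(p,.1633,z))
W=cam('wrist');im=W['image'];S=cam('scene')['image']
cv2.imwrite('pics/W7.png',np.hstack([im[:, 100:400],cv2.resize(S[120:320,60:300],(460,384))]))"
```

```text
tool_pos: [0.5712, -0.0933, 0.0088]
contact_force: [-0.2, 0.0, -1.7]
t: 8.3
tool_pos: [0.5714, -0.0933, 0.009]
tool_rot: [1.985, 2.435, 0.0]
contact_force: [-0.3, -0.6, 0.1]
opening: 0.0598
grip_force: 0.0
t: 8.8
tool_pos: [0.5742, -0.0941, 0.1339]
tool_rot: [1.98, 2.429, 0.005]
contact_force: [-0.7, -0.5, -0.0]
opening: 0.0596
grip_force: 0.0
(array([ 0.2421, -0.012 ,  0.1278]), array([0.008, 0.004, 0.04 ]))
(array([ 0.3018, -0.0097,  0.1276]), array([0.008, 0.004, 0.04 ]))
(array([ 0.357 , -0.0069,  0.1174]), array([0.008, 0.004, 0.04 ]))
```

View pics/W7.png

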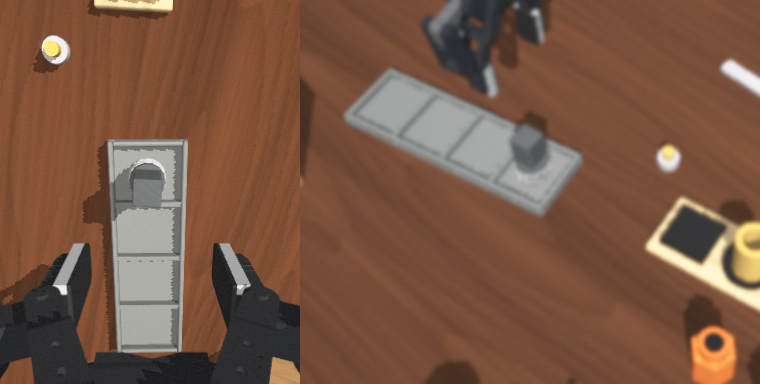

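The plug stands in the leftmost compartment. Now the bush.

```bash
python3 - <<'E'
from tgt import *
W=cam("wrist");t=box(.038,.1245,.014)
# corners read off W7 taken ~here
print(fit([(W,t,[(288,141),(283,352),(217,352),(208,141)])],[.5886,-.1816,.1965]))
print(rows([.5185,.141],.1633,.134))
E
```

```text
(array([ 0.58732423, -0.18028142,  0.20869671]), array([1.7, 4.3, 4.6, 1.5]))
(array([ 0.2397, -0.0036, -0.0064]), array([-0.002, -0.001,  0.04 ]))
```

```bash
python3 -m jog '[[[0.05,-0.001,0],[0,0,0.01]],[[0.1,-0.002,0],[0,0,0.02]],[[0.15,-0.002,0],[0,0,0.03]],[[0.2,-0.003,0],[0,0,0.04]],[[0.24,-0.0035,0],[0,0,0.04]]]' 0.8|grep -E 't:|pos'
python3 -m jog '[[[0,0,0],[0,0,0]],[[0,0,0],[0,0,0]],[[0,0,0],[0,0,0]]]'|grep -E 't:|pos'
python3 - <<'E'
from tgt import *
W=cam("wrist");im=W["image"].copy()
for p in((.5185,.141),):
  for z,c in((.060,(255,0,255)),):
    a=np.linspace(0,6.28,40);P=np.c_[p[0]+.018*np.cos(a),p[1]+.018*np.sin(a),a*0+z]
    cv2.polylines(im,[proj(W,P).round().astype(int)],True,c,1)
a=np.linspace(0,6.28,40);P=np.c_[.5049+.013*np.cos(a),.1992+.013*np.sin(a),a*0+.066];cv2.polylines(im,[proj(W,P).round().astype(int)],True,c,1)
P=np.c_[.4964+.012*np.cos(a),.2539+.012*np.sin(a),a*0+.064];cv2.polylines(im,[proj(W,P).round().astype(int)],True,c,1)
cv2.imwrite("pics/W8.png",cv2.resize(im[:300,130:380],None,fx=2,fy=2))
print(rows([.5185,.141],.1633,.003))
E
```

```text
t: 9.45
tool_pos: [0.517, 0.1431, 0.1262]
tool_rot: [-2.03, -2.393, 0.005]
t: 9.75
tool_pos: [0.519, 0.1402, 0.1275]
tool_rot: [-2.033, -2.393, 0.003]
(array([ 0.0012, -0.0004,  0.1249]), array([-0.002,  0.   , -0.002]))
```

View pics/W8.png

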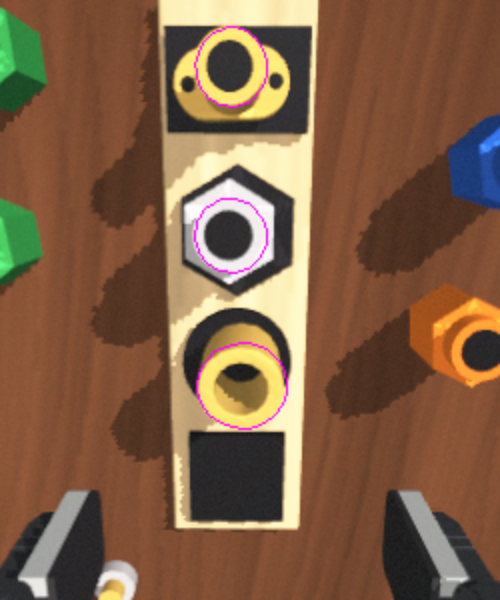

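All three predicted top circles lie on the parts. Next I descend on the bush, grip it and lift.

```bash
python3 -m jog '[[[0.001,0,0.045],[0,0,0]],[[0.001,0,0.085],[0,0,0]],[[0.001,0,0.11],[0,0,0]],[[0.001,0,0.125],[0,0,0]],[[0.001,0,0.125],[0,0,0]]]' | grep -E 't:|pos|contact'
python3 -m jog '[[[0,0,0],[0,0,0]],[[0,0,0],[0,0,0]],[[0,0,0],[0,0,0]],[[0,0,0],[0,0,0]],[[0,0,0],[0,0,0]]]' 0 60 | grep -E 't:|pos|contact|open|grip'
python3 -m jog '[[[0,0,0],[0,0,0]],[[0,0,0],[0,0,0]]]' | grep -E 't:|pos|contact|open|grip'
python3 -c "
from tgt import *
print(rows([.582,-.151],.2,.123))"
```

```text
t: 10.3
tool_pos: [0.5176, 0.1408, 0.0014]
tool_rot: [-2.033, -2.391, 0.006]
contact_force: [-1.6, 0.6, 0.7]
t: 10.8
tool_pos: [0.5212, 0.1421, 0.0063]
tool_rot: [2.031, 2.393, 0.004]
contact_force: [-1.3, -1.2, 6.7]
opening: 0.0333
grip_force: 60.5
t: 11.0
tool_pos: [0.5212, 0.1421, 0.0063]
tool_rot: [2.031, 2.393, 0.004]
contact_force: [-1.2, -1.4, 6.6]
opening: 0.0333
grip_force: 60.6
(array([-0.2992,  0.0128, -0.1164]), array([ 0.004,  0.001, -0.037]))
```

```bash
python3 -m jog '[[[0,0,-0.02],[0,0,0]],[[0,0,-0.06],[0,0,0]],[[0,0,-0.1],[0,0,0]],[[-0.03,0.001,-0.116],[0,0,0]],[[-0.07,0.003,-0.116],[0,0,0]]]' | grep -E 't:|pos|opening|force'
python3 -m jog '[[[-0.045,0.002,0],[0,0,-0.01]],[[-0.09,0.004,0],[0,0,-0.02]],[[-0.135,0.006,0],[0,0,-0.03]],[[-0.18,0.008,0],[0,0,-0.037]],[[-0.215,0.01,0],[0,0,-0.037]]]'| grep -E 't:|pos|opening'
python3 -m jog '[[[-0.01,0,0],[0,0,0]],[[-0.014,0,0],[0,0,0]],[[-0.014,0,0],[0,0,0]],[[-0.014,0,0],[0,0,0]]]'|grep -E 'pos|opening'
python3 -c "
from tgt import *
print(rows([.582,-.151],.2,-.002))"
```

```text
t: 11.5
tool_pos: [0.5363, 0.0742, 0.1246]
tool_rot: [2.025, 2.394, 0.009]
contact_force: [1.0, -0.7, -2.4]
opening: 0.0336
grip_force: 60.4
t: 12.0
tool_pos: [0.5785, -0.1394, 0.12]
tool_rot: [1.989, 2.431, 0.0]
opening: 0.0337
tool_pos: [0.5809, -0.1494, 0.1197]
opening: 0.0336
(array([-0.0019,  0.0008,  0.1217]), array([-0.   , -0.001,  0.001]))
```

```bash
python3 -m jog '[[[-0.002,0.001,0.04],[0,0,0]],[[-0.002,0.001,0.08],[0,0,0]],[[-0.002,0.001,0.105],[0,0,0]],[[-0.002,0.001,0.114],[0,0,0]],[[-0.002,0.001,0.114],[0,0,0]]]' | grep -E 'pos|contact'
python3 -m jog '[[[0,0,0.002],[0,0,0]],[[0,0,0.004],[0,0,0]],[[0,0,0.006],[0,0,0]],[[0,0,0.0065],[0,0,0]],[[0,0,0.0065],[0,0,0]]]'| grep -E 't:|pos|contact'
```

```text
tool_pos: [0.5814, -0.151, 0.0045]
contact_force: [-0.5, 0.3, -2.1]
t: 13.4
tool_pos: [0.5827, -0.1526, -0.0002]
tool_rot: [1.988, 2.432, 0.0]
contact_force: [0.0, 0.2, -2.7]
```

```bash
python3 -m jog '[[[0,0,0.001],[0,0,0]],[[0,0,0.002],[0,0,0]],[[0,0,0.0025],[0,0,0]],[[0,0,0.0025],[0,0,0]]]'| grep -E 't:|pos|contact'
python3 -m jog '[[[0,0,0],[0,0,0]],[[0,0,0],[0,0,0]],[[0,0,0],[0,0,0]],[[0,0,0],[0,0,0]],[[0,0,0],[0,0,0]]]' 0.75| grep -E 't:|pos|opening|contact'
python3 -m jog '[[[0,0,-0.02],[0,0,0]],[[0,0,-0.06],[0,0,0]],[[0,0,-0.1],[0,0,0]],[[0,0,-0.13],[0,0,0]],[[0,0,-0.13],[0,0,0]]]'| grep -E 't:|pos|contact'
python3 -m jog '[[[0,0,0],[0,0,0]],[[0,0,0],[0,0,0]]]'|grep -E 'pos'
python3 -c "
from tgt import *
print(rows([.5049,.1992],.1633,.13))
W=cam('wrist');im=W['image'];S=cam('scene')['image']
cv2.imwrite('pics/W9.png',np.hstack([im[:, 100:400],cv2.resize(S[120:320,60:300],(460,384))]))"
```

```text
t: 13.8
tool_pos: [0.5826, -0.1526, -0.0026]
tool_rot: [-1.989, -2.432, 0.0]
contact_force: [-1.8, -0.1, 1.9]
t: 14.3
tool_pos: [0.5826, -0.1525, -0.0031]
tool_rot: [1.989, 2.432, 0.0]
contact_force: [-0.4, 0.9, -0.4]
opening: 0.0642
t: 14.8
tool_pos: [0.5862, -0.1539, 0.1336]
tool_rot: [1.982, 2.424, 0.005]
contact_force: [0.6, -0.2, 0.6]
tool_pos: [0.5814, -0.1521, 0.125]
(array([ 0.3595, -0.0052, -0.0044]), array([-0.003, -0.002,  0.037]))
```

View pics/W9.png

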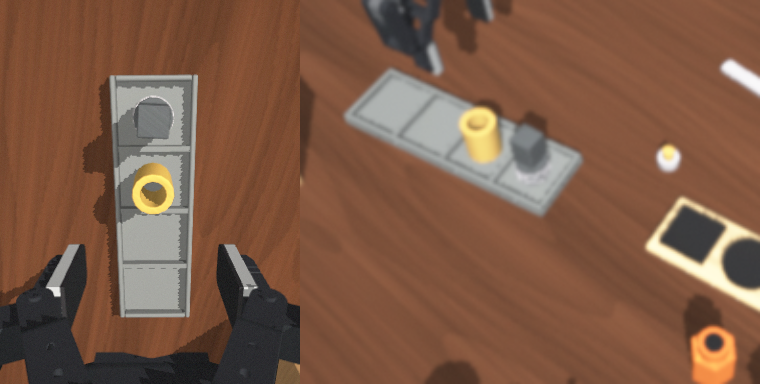

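The plug and bush stand in the two left compartments. The nut is next.

```bash
python3 -m jog '[[[0.05,-0.001,-0.004],[0,0,0.01]],[[0.1,-0.002,-0.004],[0,0,0.02]],[[0.15,-0.002,-0.004],[0,0,0.03]],[[0.2,-0.003,-0.004],[0,0,0.037]],[[0.25,-0.004,-0.004],[0,0,0.037]]]' 0.8|grep -E 't:|pos'
python3 -m jog '[[[0.045,0,0],[0,0,0]],[[0.09,-0.001,0],[0,0,0]],[[0.11,-0.001,0],[0,0,0]],[[0.11,-0.001,0],[0,0,0]],[[0.11,-0.001,0],[0,0,0]]]'|grep -E 't:|pos'
python3 -c "
from tgt import *
print(rows([.5049,.1992],.1633,.003))"
```

```text
t: 15.6
tool_pos: [0.5275, 0.0932, 0.1295]
tool_rot: [-2.033, -2.393, 0.002]
t: 16.1
tool_pos: [0.5095, 0.1996, 0.1297]
tool_rot: [-2.032, -2.395, 0.003]
(array([ 0.0004, -0.0044,  0.1267]), array([-0.002,  0.001,  0.001]))
```

```bash
python3 -m jog '[[[0,-0.004,0.045],[0,0,0]],[[0,-0.004,0.085],[0,0,0]],[[0,-0.004,0.11],[0,0,0]],[[0,-0.004,0.124],[0,0,0]],[[0,-0.004,0.124],[0,0,0]]]' | grep -E 't:|pos|contact'
python3 -m jog '[[[0,0,0],[0,0,0]],[[0,0,0],[0,0,0]],[[0,0,0],[0,0,0]],[[0,0,0],[0,0,0]],[[0,0,0],[0,0,0]]]' 0 60 | grep -E 't:|pos|contact|open|grip'
python3 -m jog '[[[0,0,0],[0,0,0]],[[0,0,0],[0,0,0]]]' | grep -E 't:|pos|contact|open|grip'
python3 -c "
from tgt import *
print(rows([.594,-.2115],.2,.123))"
```

```text
t: 16.6
tool_pos: [0.5045, 0.1977, 0.0044]
tool_rot: [-2.033, -2.391, 0.006]
contact_force: [-0.4, -0.9, -0.6]
t: 17.1
tool_pos: [0.5081, 0.1996, 0.0093]
tool_rot: [2.031, 2.393, 0.005]
contact_force: [-1.8, -0.6, 6.1]
opening: 0.0321
grip_force: 61.1
t: 17.3
tool_pos: [0.5081, 0.1996, 0.0093]
tool_rot: [2.031, 2.393, 0.005]
contact_force: [-1.0, -1.6, 6.9]
opening: 0.0326
grip_force: 61.1
(array([-0.4196,  0.0184, -0.1136]), array([ 0.004,  0.   , -0.037]))
```

```bash
python3 -m jog '[[[0,0,-0.02],[0,0,0]],[[0,0,-0.06],[0,0,0]],[[0,0,-0.1],[0,0,0]],[[-0.03,0.001,-0.116],[0,0,0]],[[-0.07,0.003,-0.116],[0,0,0]]]' | grep -E 't:|pos|opening|force'
python3 -m jog '[[[-0.045,0.002,0],[0,0,-0.01]],[[-0.09,0.004,0],[0,0,-0.02]],[[-0.135,0.006,0],[0,0,-0.03]],[[-0.18,0.008,0],[0,0,-0.037]],[[-0.225,0.01,0],[0,0,-0.037]]]'| grep -E 't:|pos|opening'
python3 -m jog '[[[-0.045,0,0],[0,0,0]],[[-0.09,0.002,0],[0,0,0]],[[-0.115,0.003,0],[0,0,0]],[[-0.12,0.003,0],[0,0,0]],[[-0.12,0.003,0],[0,0,0]]]'|grep -E 'pos|opening'
python3 -m jog '[[[0,0,0],[0,0,0]],[[0,0,0],[0,0,0]]]'|grep -E 'pos|opening'
python3 -c "
from tgt import *
print(rows([.594,-.2115],.2,.0))"
```

```text
t: 17.8
tool_pos: [0.5231, 0.1315, 0.1276]
tool_rot: [2.025, 2.394, 0.01]
contact_force: [1.3, 0.1, -1.8]
opening: 0.0323
grip_force: 60.3
t: 18.3
tool_pos: [0.5669, -0.0914, 0.123]
tool_rot: [1.988, 2.432, 0.001]
opening: 0.0324
tool_pos: [0.5935, -0.2071, 0.1226]
opening: 0.0323
tool_pos: [0.5935, -0.2052, 0.1228]
opening: 0.0324
(array([-0.0063, -0.0007,  0.1228]), array([-0.   , -0.   ,  0.002]))
```

```bash
python3 -m jog '[[[-0.006,0,0.04],[0,0,0]],[[-0.006,0,0.08],[0,0,0]],[[-0.006,0,0.105],[0,0,0]],[[-0.006,0,0.115],[0,0,0]],[[-0.006,0,0.115],[0,0,0]]]' | grep -E 'pos|contact'
python3 -m jog '[[[0,0,0.002],[0,0,0]],[[0,0,0.004],[0,0,0]],[[0,0,0.006],[0,0,0]],[[0,0,0.0075],[0,0,0]],[[0,0,0.0075],[0,0,0]]]'| grep -E 't:|pos|contact'
python3 -m jog '[[[0,0,0.0005],[0,0,0]],[[0,0,0.001],[0,0,0]],[[0,0,0.001],[0,0,0]]]'| grep -E 't:|pos|contact'
```

```text
tool_pos: [0.5937, -0.2112, 0.0063]
contact_force: [-0.5, 0.8, -1.9]
t: 20.0
tool_pos: [0.5949, -0.2127, 0.0006]
tool_rot: [1.989, 2.432, 0.0]
contact_force: [0.9, -0.2, -2.2]
t: 20.3
tool_pos: [0.595, -0.2128, 0.0003]
tool_rot: [1.989, 2.432, -0.0]
contact_force: [-3.9, 2.1, 6.1]
```

In contact with the floor (6 N): release.

```bash
python3 -m jog '[[[0,0,0],[0,0,0]],[[0,0,0],[0,0,0]],[[0,0,0],[0,0,0]],[[0,0,0],[0,0,0]],[[0,0,0],[0,0,0]]]' 0.75| grep -E 't:|pos|opening|contact'
python3 -m jog '[[[0,0,-0.02],[0,0,0]],[[0,0,-0.06],[0,0,0]],[[0,0,-0.1],[0,0,0]],[[0,0,-0.13],[0,0,0]],[[0,0,-0.13],[0,0,0]]]'| grep -E 't:|pos|contact'
python3 -m jog '[[[0.05,-0.001,-0.004],[0,0,0.01]],[[0.1,-0.002,-0.004],[0,0,0.02]],[[0.15,-0.002,-0.004],[0,0,0.03]],[[0.2,-0.003,-0.004],[0,0,0.037]],[[0.25,-0.004,-0.004],[0,0,0.037]]]' 0.7|grep -E 't:|pos'
python3 -m jog '[[[0.05,0,0],[0,0,0]],[[0.1,-0.001,0],[0,0,0]],[[0.15,-0.001,0],[0,0,0]],[[0.2,-0.001,0],[0,0,0]],[[0.22,-0.001,0],[0,0,0]]]'|grep -E 't:|pos'
python3 -m jog '[[[0,0,0],[0,0,0]],[[0,0,0],[0,0,0]]]'|grep -E 'pos|opening'
python3 -c "
from tgt import *
print(rows([.4964,.2539],.1633,.006))
W=cam('wrist');im=W['image'];S=cam('scene')['image']
cv2.imwrite('pics/W10.png',np.hstack([im[:, 100:400],cv2.resize(S[120:320,60:300],(460,384))]))"
```

```text
t: 20.8
tool_pos: [0.5949, -0.2126, -0.0007]
tool_rot: [-1.989, -2.432, -0.0]
contact_force: [0.5, -0.6, 0.2]
opening: 0.064
t: 21.3
tool_pos: [0.5984, -0.2143, 0.1363]
tool_rot: [1.981, 2.424, 0.004]
contact_force: [0.0, -0.0, 1.8]
t: 21.8
tool_pos: [0.5401, 0.0332, 0.1323]
tool_rot: [-2.033, -2.393, 0.001]
t: 22.3
tool_pos: [0.5028, 0.2518, 0.1323]
tool_rot: [-2.028, -2.398, 0.001]
tool_pos: [0.5041, 0.2481, 0.1324]
opening: 0.0596
(array([ 0.0071, -0.0065,  0.1264]), array([-0.001,  0.001,  0.001]))
```

View pics/W10.png

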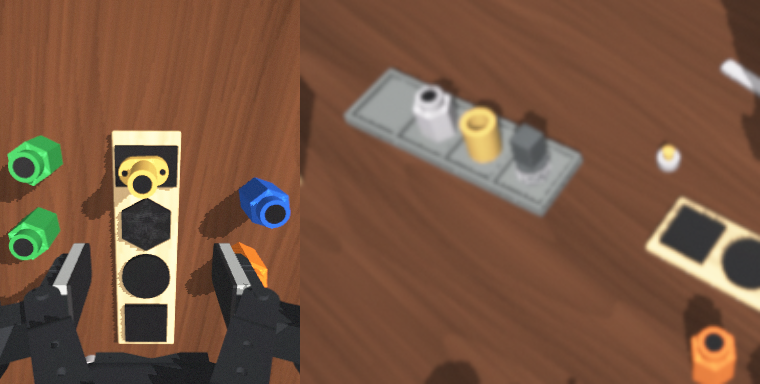

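The nut is standing in its compartment. The gland is seen at (242,180) and comes last.

```bash
python3 -m jog '[[[0.007,-0.0065,0.045],[0,0,0]],[[0.007,-0.0065,0.085],[0,0,0]],[[0.007,-0.0065,0.11],[0,0,0]],[[0.007,-0.0065,0.124],[0,0,0]],[[0.007,-0.0065,0.124],[0,0,0]]]' | grep -E 't:|pos|contact'
python3 -m jog '[[[0,0,0],[0,0,0]],[[0,0,0],[0,0,0]],[[0,0,0],[0,0,0]],[[0,0,0],[0,0,0]],[[0,0,0],[0,0,0]]]' 0 60 | grep -E 't:|pos|contact|open|grip'
python3 -m jog '[[[0,0,0],[0,0,0]],[[0,0,0],[0,0,0]]]' | grep -E 't:|pos|contact|open|grip'
python3 -c "
from tgt import *
print(rows([.606,-.271],.2,.123))"
```

```text
t: 23.1
tool_pos: [0.4957, 0.2525, 0.0072]
tool_rot: [-2.034, -2.392, 0.006]
contact_force: [-1.1, 0.1, 1.4]
t: 23.6
tool_pos: [0.4985, 0.2546, 0.0118]
tool_rot: [2.032, 2.394, 0.004]
contact_force: [-2.8, -0.8, 5.5]
opening: 0.0216
grip_force: 58.7
t: 23.8
tool_pos: [0.4985, 0.2546, 0.0117]
tool_rot: [2.032, 2.394, 0.004]
contact_force: [-3.0, -1.4, 5.4]
opening: 0.0218
grip_force: 58.7
(array([-0.5361,  0.021 , -0.1113]), array([ 0.003, -0.   , -0.037]))
```

```bash
python3 -m jog '[[[0,0,-0.02],[0,0,0]],[[0,0,-0.06],[0,0,0]],[[0,0,-0.1],[0,0,0]],[[-0.03,0.001,-0.114],[0,0,0]],[[-0.07,0.003,-0.114],[0,0,0]]]' | grep -E 't:|pos|opening|force'
python3 -m jog '[[[-0.045,0.002,0],[0,0,-0.01]],[[-0.09,0.004,0],[0,0,-0.02]],[[-0.135,0.006,0],[0,0,-0.03]],[[-0.18,0.008,0],[0,0,-0.037]],[[-0.225,0.01,0],[0,0,-0.037]]]'| grep -E 't:|pos|opening'
python3 -m jog '[[[-0.05,0,0],[0,0,0]],[[-0.1,0.002,0],[0,0,0]],[[-0.15,0.003,0],[0,0,0]],[[-0.195,0.003,0],[0,0,0]],[[-0.225,0.003,0],[0,0,0]]]'|grep -E 'pos|opening'
python3 -m jog '[[[-0.01,0,0],[0,0,0]],[[-0.01,0,0],[0,0,0]],[[-0.01,0,0],[0,0,0]]]'|grep -E 'pos|opening'
python3 -c "
from tgt import *
print(rows([.606,-.271],.2,.0027))"
```

```text
t: 24.3
tool_pos: [0.5139, 0.1867, 0.1281]
tool_rot: [2.026, 2.395, 0.011]
contact_force: [1.0, -0.9, -2.3]
opening: 0.0217
grip_force: 59.2
t: 24.8
tool_pos: [0.5579, -0.0366, 0.1236]
tool_rot: [1.988, 2.432, 0.001]
opening: 0.0222
tool_pos: [0.6055, -0.258, 0.1234]
opening: 0.0219
tool_pos: [0.6072, -0.2634, 0.1231]
opening: 0.0217
(array([-0.0073, -0.0026,  0.1204]), array([-0.   , -0.001,  0.001]))
```

```bash
python3 -m jog '[[[-0.007,-0.0025,0.04],[0,0,0]],[[-0.007,-0.0025,0.08],[0,0,0]],[[-0.007,-0.0025,0.105],[0,0,0]],[[-0.007,-0.0025,0.113],[0,0,0]],[[-0.007,-0.0025,0.113],[0,0,0]]]' | grep -E 'pos|contact'
python3 -m jog '[[[0,0,0.002],[0,0,0]],[[0,0,0.004],[0,0,0]],[[0,0,0.006],[0,0,0]],[[0,0,0.007],[0,0,0]],[[0,0,0.007],[0,0,0]]]'| grep -E 't:|pos|contact'
```

```text
tool_pos: [0.6055, -0.2699, 0.0091]
contact_force: [-0.5, -0.1, -2.5]
t: 26.6
tool_pos: [0.6064, -0.272, 0.0036]
tool_rot: [1.989, 2.432, 0.0]
contact_force: [-0.5, 0.1, -3.0]
```

```bash
python3 -m jog '[[[0,0,0.0005],[0,0,0]],[[0,0,0.001],[0,0,0]],[[0,0,0.001],[0,0,0]]]'| grep -E 't:|pos|contact'
python3 -m jog '[[[0,0,0],[0,0,0]],[[0,0,0],[0,0,0]],[[0,0,0],[0,0,0]],[[0,0,0],[0,0,0]],[[0,0,0],[0,0,0]]]' 0.75| grep -E 't:|pos|opening|contact'
python3 -m jog '[[[0,0,-0.02],[0,0,0]],[[0,0,-0.06],[0,0,0]],[[0,0,-0.1],[0,0,0]],[[0,0,-0.13],[0,0,0]],[[0.03,0,-0.15],[0,0,0]]]'| grep -E 't:|pos|contact'
python3 -m jog '[[[0.05,0,0],[0,0,0]],[[0.08,0,0],[0,0,0]],[[0.08,0,0],[0,0,0]],[[0.08,0,0],[0,0,0]]]'|grep pos
python3 -c "
from tgt import *
W=cam('wrist');im=W['image'];S=cam('scene')['image']
cv2.imwrite('pics/W11.png',np.hstack([im[:, 100:400],cv2.resize(S[120:320,60:300],(460,384))]))"
```

```text
t: 26.9
tool_pos: [0.6065, -0.2721, 0.0029]
tool_rot: [1.988, 2.432, -0.0]
contact_force: [-1.3, -0.1, -0.4]
t: 27.4
tool_pos: [0.6065, -0.2719, 0.0025]
tool_rot: [1.988, 2.432, 0.0]
contact_force: [0.6, -0.3, -0.5]
opening: 0.064
t: 27.9
tool_pos: [0.6019, -0.2454, 0.1564]
tool_rot: [1.988, 2.424, 0.0]
contact_force: [-0.0, 0.7, 1.2]
tool_pos: [0.5846, -0.1638, 0.1526]
```

View pics/W11.png

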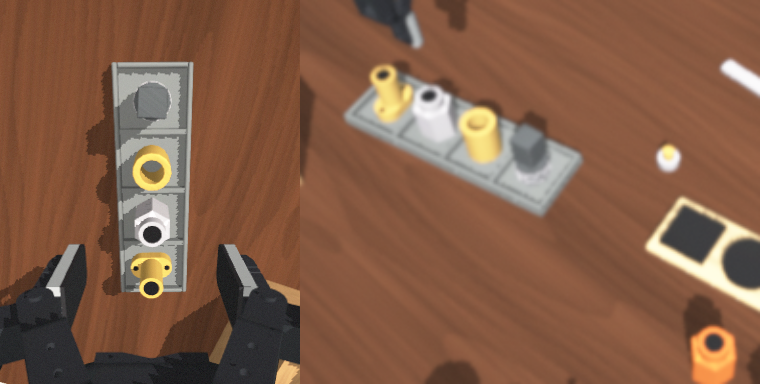

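All four stand upright in their own compartments. Left to right (top to bottom in the wrist view) they are plug, bush, nut, gland.

```bash
python3 -c "
from station import job
print(job.finish_job())"
```

```text
the job is handed in; nothing more can be done
None
```

All four parts stand upright in the tray in reverse order (left to right: plug, bush, nut, gland), confirmed in the last pictures, and the job was handed in at about 28 s; the first grip on the plug closed above it and missed without moving it, because the finger tips sit about 28 mm above the reported TCP.

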